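# Set up and lock the length stop of an edge-drilling jig in an ironmongery stockroom

### The arm

A 6-joint arm with a two-finger parallel gripper is mounted at the origin on the work surface. World frame = base frame: x ahead of the robot, y to its left, z up, the work surface at z = 0. Lengths are in mm, angles in rad, forces in N, time in s.
With the tool pointing down it reaches from about 275 to 750 mm from the base axis. Payload 10.2 kg.
Tool frame: the origin (TCP) lies at the very end of the fingers, on their centre line; the grasp point (between the pads) lies ctrl.grip_depth behind it (ctrl.grip_depth is the distance from the TCP to the grasp point, in mm); z points along the fingers, y is the direction in which the jaws open and shut (so a half turn about z gives the same grasp; the last joint's range is limited). The gripper opens to 85 mm and grips with 20 to 120 N. Pads are 22 mm wide; open, the fingers measure 114 mm over their backs; the gripper's body (76 mm by 85 mm) begins 54 mm behind the grasp point. The pads swing forward as they close: fully open they stand 13 mm farther back than shut.
Start: joints at [0.892, 0.313, 1.498, -0, 1.331, -0.223], TCP at [231.108, 471.402, 231.294] pointing down, gripper open.
Joint ranges: [-2.94, 2.94], [-0.97, 2.17], [0.19, 2.56], [-1.23, 4.37], [0.02, 3.11], [-2.88, 2.88]. Speed limits (rad/s): [2.39, 2.39, 3.01, 3.14, 3.14, 3.14].

### API

Orientations are given as a unit quaternion [w, x, y, z].
In Python, from rig import telemetry, eyes, ctrl, nets gives the robot as it stands. The module is installed in compiled form; this text tells all that it offers.
- The arm moves only by the tool drive_tool, never from a script. Its argument "series" is text: rows parted by semicolons, each of 7 numbers parted by spaces: the shift along the tool's x, y, z normalised to -1 to 1, where 1 is 0.12 m, then the turn, a rotation vector about the tool's x, y, z normalised to -1 to 1, where 1 is 0.5 rad, then the opening, from 0 (shut) to 1 (fully open). In form: tx ty tz wx wy wz hand; .... A call has 1 to 20 rows; each row is the pose to reach, as a shift and turn from the pose measured when the call began, along the tool's axes at that moment; what a row does not reach only later rows make up. A row lasts 1/10 s, in which the tool goes at most 50 mm and 8.59 degrees, less where a joint would pass 70% of its speed; a pose out of reach is approached as far as the arm can. A call with a number of a shift or a turn outside -1 to 1 is refused whole. A call with a gripper value outside its range is refused whole. The fingers move at their own pace and stop on an object; "newtons" is the grip in N (left out, the last holds). Time passes only in rows, so rows that repeat a pose let the fingers close. It gives the time, the measured TCP pose, the force and the opening at its end, in the units of the state.
- telemetry.sense(): the state, without advancing time (a new reading comes with each control period).
- eyes.capture(name): name is "side" or "top" or "wrist"; returns a dict with "frame" (480x640x3 uint8, red, green, blue), "fx", "fy", "cx", "cy" (pixels), "view" (4x4, takes a point from world to camera coordinates). Camera axes: x right, y up, looking along -z (the intrinsics and any distortion apply to the point x, -y, -z); pixel columns grow to the right and rows downward; lengths in mm; the calibration is good to about 2 mm. The wrist camera is an equidistant fisheye: a pixel r from the principal point sees the ray r / f radians off the axis. A picture is of the moment at which its call begins. There is no depth.
- ctrl.finish_job(): hands the job in, once; it reports no verdict.
Trained networks look in a picture, given as the dict that the camera call returned (one of the last four; its "shot" number tells which), for a name from the list of things; names that differ only in an ending like _2 or _b are one class to them, and where a whole thing is asked for, a point or a joint stands for the part that bears it (a point fixed in the world has none). Each returns a list of dicts, best first, with "confidence" (0 to 1); they miss things now and then, are a little off and sometimes report something else, mostly with a low value. They report only what shows in the picture. A call takes as long as a camera call. They do not tell look-alikes from the thing itself.
- nets.spot_in(name, picture): "rect" ([left, top, right, bottom] in pixels, round what is visible of it).
The state is a dict: "time_s": time; "joints": joint angles; "dq": joint speeds; "tau": joint torques, N m; "eef_pos": TCP position; "ee_rot": TCP orientation; "force": force on the tool from outside, world axes, zero at the start; "wrist_torque": the same for the moment, N m; "grip_width": opening from 0.0 (shut) to 1.0 (fully open).
Only numpy, scipy, OpenCV 4.12 (cv2) and the standard library are available. Lean on these libraries where they do the work, as an engineer would, in place of code of your own. Each camera call takes 0.05 s, during which the arm holds its last target. There are 200 camera calls.

### The job

Stand the thick aluminium plate on its long edge in the drilling jig, flat against the fence and touching the end stop; the jig's ramp is there to lay it on and tip it up. Then slide the stop along the fence until it touches the plate's other end, and flip its cam lever fully down to clamp it. Leave the other things on the bench where they are.

Things in the scene. Friction and masses are not known exactly. Their poses are not given: they have to be found in the camera images.
- jig: Drilling jig, fixed: dark wooden bed, aluminium fence along its side nearest the robot. Origin on the bench; x across the bed away from the fence (roughly away from the robot), y along the fence to the end stop, z up. All jig mm below are in this frame. Bed x -80..50, y -165..170, top z 16. Fence x -72..-50, top z 54; working face x = -50.
- fence_foot (a point): Inner corner of the jig where bed top, fence face and end stop face meet: jig (-50, 150, 16) mm. The end stop is a dark steel block, x -52..-18, y 150..168, top z 72; working face y = 150. A plate laid on the ramp within a few mm of it can catch on it; lay it 10 mm clear and slide it up once upright.
- ramp_mid (a point): Middle of the loading ramp: two ribs with smooth white faces, y 12..38 and 112..138, open gap between, rising at 40 degrees away from the fence; top surface a line from x -30, z 25 to x 45, z 88. This point: on that line, mid-gap, jig (3, 75, 53). Flat lane 20 mm wide between fence and ribs. A plate let go on the ribs slides down to the fence foot and lies at 40 degrees, its upper edge then at about x 8, z 57.
- ramp_gap (a point): Point on the bed in the gap between the ribs, jig (0, 75, 16) mm. Something put down in this gap beyond the plate's upper edge tips the plate upright by moving that edge over to the fence. It must rise with the edge along its arc (64 mm about the lower edge) as it pushes: a level push jams by friction. From about 80 degrees the plate falls upright against the fence by itself.
- plate: Loose plate, solid plain aluminium, 150 x 64 x 14 mm, about 0.36 kg, dark dot near each end. Origin: centre of its underside at the start; x along the length, y the width, z the thickness. Starts flat on the bench left of the jig. Any long edge down and any face to the fence is right.
- plate_mid (a point): The plate's very centre, 7 mm from its origin along its z. When set up it is at jig (-43, 75, 48) mm, plate y vertical, plate x along the fence; the top edge is then at z 80, 26 mm above the fence.
- stop (a joint): Slide of the dark steel stop along the fence, m: 0 farthest from the end stop, growing towards it, limit 0.115. At value q its plate-side face is at jig y = q - 0.090 m, so it touches the set-up plate (near end at jig y 0) at q = 0.090. About 6 N to slide with the lever up, 17 N with it fully down.
- stop_face (a point): Centre of the stop's face that meets the plate, jig x -40, z 50 mm; moves with the stop. The stop reaches 60 mm back from it; it is a saddle over fence and lane, x -80..-31, z 56..85, with a block x -49..-31, z 18..85 filling the lane.
- lever (a joint): Cam lever on the stop, rad: 0 up (leaning 15 degrees past vertical towards the plate), 1.69 fully down: lying back over the stop, away from the plate, end raised 8 degrees. Stays where left; 1 to 4 N at its end swing it. Bar 14 mm wide (jig x), 12 mm thick.
- lever_grip (a point): Middle of the lever's black handle, 18 x 16 x 30 mm, 90 mm from the lever's axis (it ends at 105 mm); moves with the lever.
- lever_pivot (a point): Middle of the lever's hinge axis, which runs along jig x: jig x -61, z 70 mm, 12 mm behind the stop's face; moves with the stop.
- pick_box: Bystander: small cardboard pick box of hinges, 75 x 110 x 42 mm; it and the plate may have swapped places. Origin under its centre.
- bolt_box: Bystander: cardboard box of bolts, 90 x 120 x 60 mm, beyond the jig. Origin under its centre.
- pull_handle: Bystander: steel door pull handle on a strip, 160 mm long, 48 mm high. Origin under its centre.
- screwdriver: Bystander: screwdriver, 200 mm, on the left.
- door_stop: Bystander: small turned steel door stop, 44 mm across, 45 mm high. Origin under its centre.
- oil_tin: Bystander: grey tin, 56 mm across, 120 mm high. Origin under its centre.
- spanner: Bystander: spanner, 170 mm, lying beyond the jig.
Mind the look-alikes: they are no part of the job. Leave any blue or turquoise look-alike of the plate alone.

How it is judged (in metres and radians):
On the way, in this order (a step that is already met when the one before it is completed fails the run):
1. the plate stands on its long edge against the fence (angle between the y axis of plate and the z axis of jig, either way round below 0.09 rad and angle between the x axis of plate and the y axis of jig, either way round below 0.06 rad and x of plate_mid in the frame of jig between -0.047 and -0.039 m and z of plate_mid in the frame of jig between 0.043 and 0.052 m), for 0.2 s.
2. the plate touches the end stop and the sliding stop touches its other end, with the lever still up (all of step 1 and y of plate_mid in the frame of jig between 0.071 and 0.079 m and value of joint stop between 0.0865 and 0.0935 m and value of joint lever below 1.2 rad), for 0.2 s.
3. the cam lever is flipped fully down (value of joint lever above 1.55 rad), for 0.2 s.
At the end, for the whole second after the job is handed in: The plate is at rest on a long edge (within 5 deg of upright, 3.4 deg along the fence), face within 4 mm of the fence, end within 4 mm of the end stop; the stop is within 3.5 mm of touching it (joint 0.0865 to 0.0935); then the lever is down (over 1.55 rad) (all of step 1 and y of plate_mid in the frame of jig between 0.071 and 0.079 m and value of joint stop between 0.0865 and 0.0935 m and value of joint lever above 1.55 rad and linear speed of plate below 0.02 m/s).
It fails at once if a bystander is moved more than 30 mm (distance of any of pick_box, bolt_box, pull_handle, screwdriver, door_stop, oil_tin, spanner from where it was at the start of the episode above 0.03 m).
It also fails if it takes over 72 s, if anything falls off the work surface, if the arm or the gripper's body presses on something with over 40 N, if the wrist force passes 120 N, or if a joint passes its speed limit or range.

## Working session

There is one attempt and no reset: what is moved stays moved. The work goes in short steps, Python scripts to look and compute and a tool call to move; the robot and the scene stay as the last step left them, time stands still between calls to the robot, and variables do not carry over. Pictures are saved under pics/ and viewed, about 8 in all and at most 12, crops included, and the job is handed in when it is done.

Besides the shell and the picture viewer there is one more tool, called after "Request:" by a JSON object that holds its "op" and its "data". drive_tool: Moves the arm, as the interface text tells. Scaled input: -1 to 1 covers 0.12 m each way for a shift and 0.5 rad each way for a turn. Its arguments: {"type":"object","properties":{"series":{"type":"string"},"newtons":{"type":"number"}},"required":["series"]}

```bash
mkdir -p pics; python3 - <<'E'
from rig import telemetry, eyes, ctrl, nets
import cv2,numpy as np
s=telemetry.sense(); print(s['time_s'],s['eef_pos'],s['ee_rot'],s['force'],ctrl.grip_depth)
for n in ['top','side']:
    p=eyes.capture(n); cv2.imwrite(f'pics/{n}0.png',p['frame'][...,::-1])
    print(n,p['fx'],p['fy'],p['cx'],p['cy'],np.round(p['view'],4).tolist(),[k for k in p])
    for t in ['plate','jig','stop','lever','lever_grip','pick_box','bolt_box','pull_handle','oil_tin','door_stop']:
        print(t,[(np.round(d['rect']).tolist(),round(d['confidence'],2)) for d in nets.spot_in(t,p)][:3])
E
```

```text
0.0 [230.93508396 471.18820337 230.72904268] [-2.85186043e-04  2.25922486e-01  9.74145060e-01 -5.92281052e-04] [-0.68808029  0.24507806  0.03456077] 18.700000000000003
top 525.8083926248681 525.8083926248681 323.7828093605418 243.03502086875213 [[-0.0072, -0.9999, 0.0097, 58.1751], [0.9977, -0.0065, 0.0677, -589.7005], [-0.0676, 0.0101, 0.9977, -1160.1721], [0.0, 0.0, 0.0, 1.0]] ['frame', 'fx', 'fy', 'cx', 'cy', 'view', 'shot']
plate [([211.0, 205.0, 282.0, 238.0], 0.96), ([257.0, 294.0, 329.0, 345.0], 0.9), ([373.0, 335.0, 440.0, 368.0], 0.65)]
jig [([339.0, 216.0, 494.0, 278.0], 0.7), ([453.0, 168.0, 531.0, 190.0], 0.46)]
stop [([439.0, 253.0, 472.0, 281.0], 0.95), ([443.0, 264.0, 456.0, 271.0], 0.2)]
lever [([422.0, 157.0, 440.0, 175.0], 0.56), ([444.0, 265.0, 454.0, 273.0], 0.55)]
lever_grip []
pick_box [([179.0, 274.0, 243.0, 316.0], 0.83), ([341.0, 214.0, 497.0, 280.0], 0.34), ([212.0, 206.0, 282.0, 235.0], 0.22)]
bolt_box [([348.0, 131.0, 406.0, 183.0], 0.92)]
pull_handle [([244.0, 162.0, 314.0, 178.0], 0.74), ([138.0, 202.0, 173.0, 232.0], 0.69)]
oil_tin [([138.0, 201.0, 177.
[... 293 characters left out ...]
, 'fx', 'fy', 'cx', 'cy', 'view', 'shot']
plate [([302.0, 229.0, 343.0, 268.0], 0.72), ([202.0, 359.0, 251.0, 443.0], 0.58), ([208.0, 269.0, 274.0, 313.0], 0.55)]
jig [([297.0, 286.0, 433.0, 466.0], 0.6)]
stop [([334.0, 318.0, 374.0, 422.0], 0.63), ([289.0, 166.0, 312.0, 216.0], 0.27)]
lever [([339.0, 320.0, 352.0, 390.0], 0.67), ([290.0, 166.0, 311.0, 217.0], 0.18)]
lever_grip [([335.0, 320.0, 353.0, 387.0], 0.93)]
pick_box [([232.0, 217.0, 277.0, 259.0], 0.74)]
bolt_box [([400.0, 274.0, 473.0, 340.0], 0.58)]
pull_handle [([364.0, 226.0, 391.0, 281.0], 0.97)]
oil_tin [([288.0, 166.0, 311.0, 216.0], 0.57), ([334.0, 318.0, 354.0, 386.0], 0.19)]
door_stop [([452.0, 345.0, 476.0, 379.0], 0.57)]
```

```bash
cd pics; python3 -c "
import cv2
a=cv2.imread('top0.png')[120:380,120:540]; cv2.imwrite('t.png',cv2.resize(a,(798,494),interpolation=cv2.INTER_CUBIC))"
```

```text
(no output)
```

View pics/t.png

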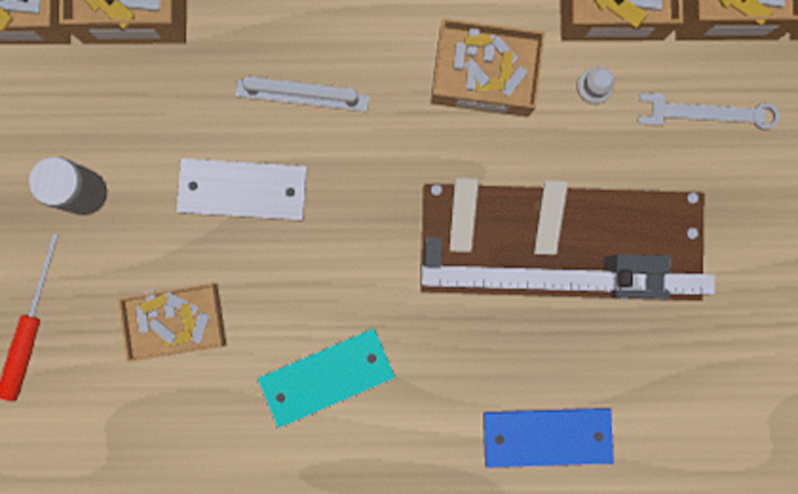

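View pics/side0.png

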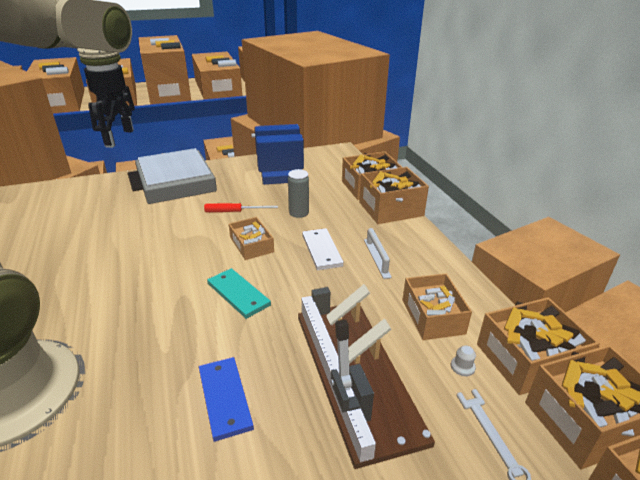

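The white/aluminium plate is at top-crop (242,190), that is raw (247,220). The jig is at (562,240), with its end stop to the left and the stop to the right with the lever up. The turquoise and blue plates are decoys.

```bash
cat > h.py <<'E'
import numpy as np,cv2
from scipy.spatial.transform import Rotation as R
from scipy.optimize import least_squares
from rig import telemetry, eyes, ctrl, nets
def proj(P,p):
    c=np.c_[np.atleast_2d(P),np.ones(len(np.atleast_2d(P)))]@np.array(p['view']).T
    x,y,z=c[:,0],-c[:,1],-c[:,2]
    if p.get('fish'):
        r=np.hypot(x,y); th=np.arctan2(r,z); k=th/np.maximum(r,1e-9)
        return np.c_[p['cx']+p['fx']*k*x,p['cy']+p['fy']*k*y]
    return np.c_[p['cx']+p['fx']*x/z,p['cy']+p['fy']*y/z]
def ray(uv,p):
    a=(np.asarray(uv,float)-[p['cx'],p['cy']])/[p['fx'],p['fy']]
    if p.get('fish'):
        t=np.hypot(*a); a=a/max(t,1e-9); d=np.array([a[0]*np.sin(t),-a[1]*np.sin(t),-np.cos(t)])
    else: d=np.array([a[0],-a[1],-1.])
    V=np.array(p['view']); return -V[:3,:3].T@V[:3,3], V[:3,:3].T@d
def onz(uv,p,z):
    o,d=ray(uv,p); return o+d*(z-o[2])/d[2]
def jw(P,j): # jig->world
    c,s=np.cos(j[2]),np.sin(j[2]); P=np.atleast_2d(np.asarray(P,float))
    return np.c_[j[0]+c*P[:,0]-s*P[:,1], j[1]+s*P[:,0]+c*P[:,1], P[:,2]]
def wj(P,j):
    c,s=np.cos(j[2]),np.sin(j[2]); d=np.atleast_2d(np.asarray(P,float))-[j[0],j[1],0]
    return np.c_[c*d[:,0]+s*d[:,1], -s*d[:,0]+c*d[:,1], d[:,2]]
def rect(p,roi,z,lo=150):
    x0,y0,x1,y1=roi; f=p['frame'][y0:y1,x0:x1]; hsv=cv2.cvtColor(f,cv2.COLOR_RGB2HSV)
    m=((hsv[...,1]<40)&(hsv[...,2]>lo)).astype(np.uint8)
    c=max(cv2.findContours(m,0,2)[0],key=cv2.contourArea)
    b=cv2.boxPoints(cv2.minAreaRect(c))+[x0,y0]
    return b,np.array([onz(q,p,z) for q in b])
def st():
    s=telemetry.sense(); q=s['ee_rot']; r=R.from_quat([q[1],q[2],q[3],q[0]]); return s,np.array(s['eef_pos']),r
def goal(pos,zdir,ydir,hand=None):
    """norm. shift & turn from here to TCP pos, tool z along zdir, tool y along ydir (sign chosen nearer)"""
    s,p,r=st(); z=np.array(zdir,float); z/=np.linalg.norm(z); best=None
    for sg in (1,-1):
        y=sg*np.array(ydir,float); y-=z*(y@z); y/=np.linalg.norm(y)
        g=R.from_matrix(np.c_[np.cross(y,z),y,z]); w=(r.inv()*g).as_rotvec()
        if best is None or np.linalg.norm(w)<np.linalg.norm(best): best=w
    print('shift',np.round(r.inv().apply(np.array(pos)-p)/120,3),'turn',np.round(best/.5,3))
E
python3 - <<'E'
from h import *
t=eyes.capture('top'); sd=eyes.capture('side')
b,w=rect(t,(200,190,295,250),14); print(b.round(1).tolist(),w.round(1).tolist()); print('centre',w.mean(0), np.linalg.norm(w[0]-w[1]),np.linalg.norm(w[1]-w[2]))
cr=lambda u,v:(120+(u)/1.9,120+v/1.9)
J=[((50,170,16),(423,183)),((50,-165,16),(704,191)),((45,138,88),(455,179)),((45,112,88),(478,179)),((45,38,88),(545,181)),((45,12,88),(568,182)),((-30,138,25),(450,251)),((-30,112,25),(472,252)),((-30,38,25),(535,253)),((-30,12,25),(558,254)),((-80,-165,16),(703,299)),((-80,170,16),(422,291))]
P=np.array([a for a,_ in J]);U=np.array([cr(*u) for _,u in J])
f=lambda j:(proj(jw(P,j),t)-U).ravel()
r=least_squares(f,[530,-150,0],loss='soft_l1'); print('jig',r.x); print(r.fun.reshape(-1,2).round(1).tolist())
print('side pred',proj(jw(P,r.x),sd).round().tolist())
w_=wj(w,r.x); print(w_.round(0).tolist())
print('stop left-edge y', [wj(onz(cr(*u),t,85),r.x).round(1).tolist() for u in [(607,257),(607,297),(670,257)]])
print('lever', wj(onz(cr(624,278),t,170),r.x))
E
```

```text
[[212.5, 231.4], [214.3, 202.5], [281.3, 206.9], [279.4, 235.7]] [[618.4, 304.8, 14.0], [683.9, 301.0, 14.0], [673.2, 149.7, 14.0], [607.7, 154.0, 14.0]]
centre [645.8004436  227.38044353  14.        ] 65.5859461437651 151.68287320744122
jig [ 5.95627810e+02 -1.58099138e+02 -3.35833852e-02]
[[0.4, -0.3], [0.3, -0.5], [0.1, 0.5], [0.3, 0.8], [-0.2, 0.7], [-0.1, 0.5], [-0.1, -0.6], [-0.1, -0.8], [-0.2, -0.4], [-0.7, -0.7], [0.6, 0.2], [-0.4, 0.4]]
side pred [[359.0, 301.0], [437.0, 442.0], [364.0, 284.0], [369.0, 292.0], [385.0, 319.0], [391.0, 329.0], [326.0, 316.0], [330.0, 325.0], [343.0, 352.0], [348.0, 363.0], [356.0, 465.0], [298.0, 313.0]]
[[7.0, 463.0, 14.0], [73.0, 462.0, 14.0], [67.0, 310.0, 14.0], [2.0, 312.0, 14.0]]
stop left-edge y [[[-36.5, -33.5, 85.0]], [[-81.0, -34.0, 85.0]], [[-34.6, -104.0, 85.0]]]
lever [[-61.92447373 -31.81291286 170.        ]]
```

Request:
{"op": "drive_tool", "data": {"series": "-1 -0.08 0 0 0 1 1;-1 -0.08 0 0 0 1 1;-1 -0.08 0 0 0 1 1;-1 -0.08 0 0 0 1 1"}}

```text
time_s: 1.6
eef_pos: [337.0, 408.4, 231.1]
ee_rot: [0.0, 0.464, 0.886, -0.0]
force: [-0.2, -0.3, 0.1]
grip_width: 1.002
```

```bash
python3 -c "
from h import *
goal([646,227,130],[0,0,-1],[.998,-.058,0])"
```

```text
shift [-2.71   1.254  0.844] turn [0.000e+00 1.000e-03 1.329e+00]
```

Request:
{"op": "drive_tool", "data": {"series": "-1 0.46 0.2 0 0 1 1;-1 0.46 0.2 0 0 1 1;-1 0.46 0.2 0 0 1 1;-1 0.46 0.2 0 0 1 1"}}

```text
time_s: 2.0
eef_pos: [453.7, 338.6, 205.7]
ee_rot: [0.0, 0.672, 0.741, -0.001]
force: [0.2, -0.2, 0.3]
grip_width: 1.002
```

```bash
python3 -c "
from h import *
goal([646,227,130],[0,0,-1],[.998,-.058,0])"
```

```text
shift [-1.08   1.506  0.631] turn [-0.002  0.003  0.31 ]
```

Request:
{"op": "drive_tool", "data": {"series": "-0.7 1 0.4 0 0 0.31 1;-0.7 1 0.4 0 0 0.31 1;-0.7 1 0.4 0 0 0.31 1;-0.7 1 0.4 0 0 0.31 1"}}

```text
time_s: 2.4
eef_pos: [583.8, 263.1, 154.9]
ee_rot: [-0.0, 0.729, 0.685, -0.002]
force: [-0.4, 0.2, 0.3]
grip_width: 0.999
```

```bash
python3 - <<'E'
from h import *
goal([646,227,130],[0,0,-1],[.998,-.058,0])
p=eyes.capture('wrist'); p['fish']=1; cv2.imwrite('pics/w1.png',p['frame'][...,::-1])
print(p['fx'],p['cx'],p['cy'],np.round(p['view'],3).tolist())
print([(d['rect'],d['confidence']) for d in nets.spot_in('plate',p)][:2])
print(proj([[618.4,304.8,14],[683.9,301,14],[673.2,149.7,14],[607.7,154,14]],p))
E
```

```text
shift [-0.267  0.537  0.207] turn [-0.006  0.007 -0.008]
371.64829954431775 323.1528629194973 236.26959915013848 [[0.998, -0.062, -0.002, -565.527], [0.059, 0.955, -0.29, -269.994], [0.02, 0.289, 0.957, -392.617], [0.0, 0.0, 0.0, 1.0]]
[([356.5, 163.3, 446.6, 336.3], 0.9), ([106.8, 283.8, 240.5, 407.8], 0.72)]
[[366.16666616 166.27884817]
 [448.01440433 168.30360645]
 [429.248673   336.36643501]
 [358.35898156 338.52508178]]
```

View pics/w1.png

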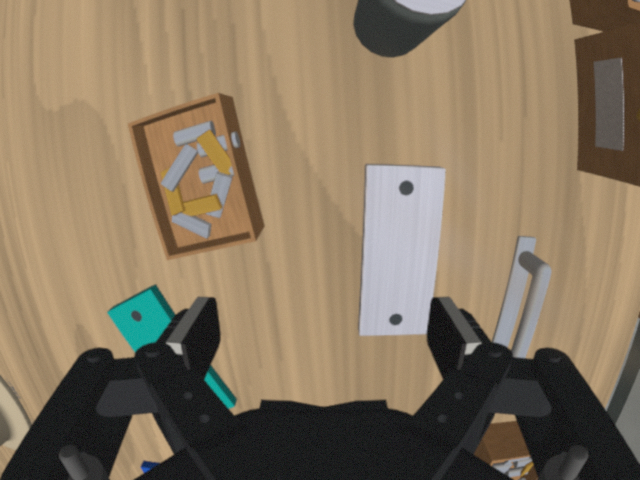

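The plate's corners are at (365,164), (444,168), (437,334) and (359,336) in the wrist view. I'll fit its pose from those.

```bash
cat >> h.py <<'E'
def fitrect(U,P,p,x0):
    r=least_squares(lambda j:(proj(jw(P,j),p)-U).ravel(),x0,loss='soft_l1'); return r.x,r.fun.reshape(-1,2).round(1).tolist()
E
python3 - <<'E'
from h import *
p=eyes.capture('wrist'); p['fish']=1
f=p['frame'];hsv=cv2.cvtColor(f,cv2.COLOR_RGB2HSV)
m=((hsv[...,1]<35)&(hsv[...,2]>150)).astype(np.uint8); m[:150]=0;m[350:]=0;m[:,:345]=0;m[:,465:]=0
m=cv2.morphologyEx(m,cv2.MORPH_CLOSE,np.ones((9,9)))
c=max(cv2.findContours(m,0,2)[0],key=cv2.contourArea)
print(cv2.approxPolyDP(cv2.convexHull(c),6,True).reshape(-1,2).tolist())
U=np.array([(365.5,164),(444.5,168),(437.5,334.5),(359,336)])
P=[(-32,75,14),(32,75,14),(32,-75,14),(-32,-75,14)]
x,r=fitrect(U,P,p,[646,227,-.06]);print(x,r)
goal([x[0],x[1],60],[0,0,-1],[np.cos(x[2]),np.sin(x[2]),0])
E
```

```text
[[371, 168], [446, 172], [425, 335], [361, 335]]
[ 6.43593722e+02  2.31234413e+02 -5.85159522e-02] [[-0.1, 1.4], [0.5, -0.4], [-8.9, -0.9], [0.6, -0.0]]
shift [-0.263  0.54   0.813] turn [-0.003  0.003  0.   ]
```

Request:
{"op": "drive_tool", "data": {"series": "-0.24 0.54 0.5 0 0 0 1;-0.24 0.54 0.8 0 0 0 1;-0.24 0.54 0.8 0 0 0 1;-0.24 0.54 0.8 0 0 0 1"}}

```text
time_s: 2.95
eef_pos: [642.3, 234.2, 59.0]
ee_rot: [-0.001, 0.727, 0.686, -0.003]
force: [-0.3, 0.1, 0.3]
grip_width: 0.999
```

```bash
python3 - <<'E'
from h import *
p=eyes.capture('wrist'); p['fish']=1; cv2.imwrite('pics/w2.png',p['frame'][...,::-1])
print(st()[1])
goal([644.5,229,-3],[0,0,-1],[.998,-.062,0])
E
```

```text
[642.88672723 234.9579505   61.66112903]
shift [-0.048  0.018  0.539] turn [-0.005  0.003  0.009]
```

View pics/w2.png

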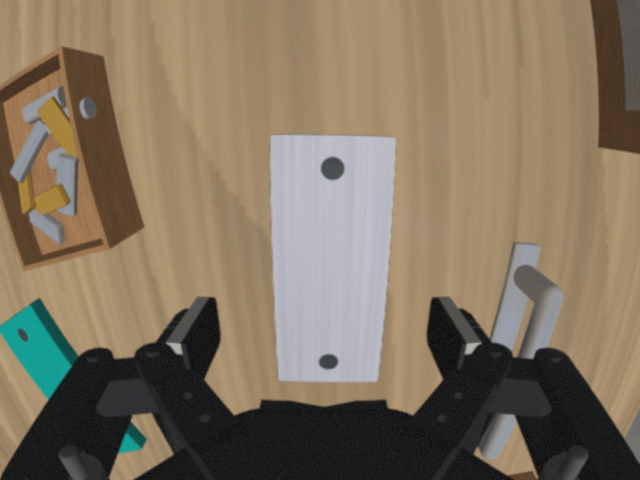

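The plate sits between the jaws (270–395, 135–382), well aligned.

Request:
{"op": "drive_tool", "data": {"series": "-0.05 0.01 0.3 0 0 0 1;-0.05 0.01 0.45 0 0 0 1;-0.05 0.01 0.5 0 0 0 1;-0.05 0.01 0.53 0 0 0 1;-0.05 0.01 0.53 0 0 0 1;-0.05 0.01 0.53 0 0 0 0;-0.05 0.01 0.53 0 0 0 0;-0.05 0.01 0.53 0 0 0 0;-0.05 0.01 0.53 0 0 0 0;-0.05 0.01 0.53 0 0 0 0;-0.05 0.01 0.53 0 0 0 0;-0.05 0.01 0.53 0 0 0 0", "newtons": 60}}

```text
time_s: 4.2
eef_pos: [644.3, 229.1, -0.2]
ee_rot: [0.0, 0.727, 0.687, -0.0]
force: [-1.8, 0.4, 6.5]
grip_width: 0.727
```

Request:
{"op": "drive_tool", "data": {"series": "0 0 -0.3 0 0 0 0;0 0 -0.6 0 0 0 0;0 0 -0.9 0 0 0 0;0 0 -0.9 0 0 0 0;0 0 -0.9 0 0 0 0", "newtons": 80}}

```text
time_s: 4.7
eef_pos: [644.2, 229.2, 107.8]
ee_rot: [0.0, 0.727, 0.687, -0.0]
force: [-0.1, 0.7, -5.1]
grip_width: 0.717
```

```bash
python3 - <<'E'
from h import *
p=eyes.capture('wrist'); cv2.imwrite('pics/w3.png',p['frame'][...,::-1])
s=st();print(s[1],s[0]['grip_width'],s[0]['force'],np.round(s[0]['joints'],2))
E
```

```text
[643.61381172 229.08475179 106.38700342] 0.7183112476072394 [-0.6253314   0.34030001 -4.10668898] [ 0.17  0.77  1.1  -0.    1.27  0.23]
```

View pics/w3.png

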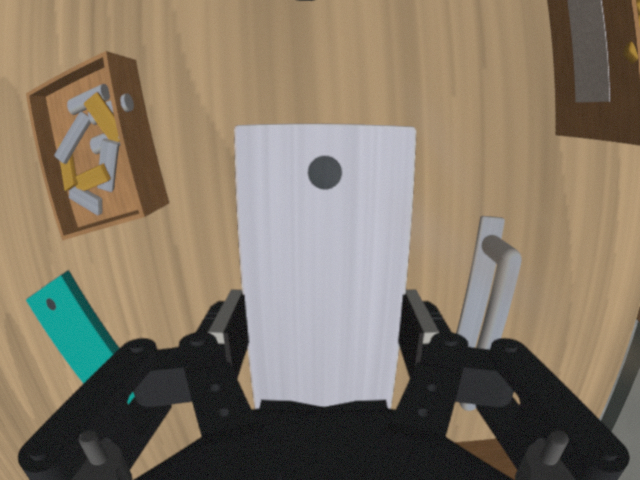

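```bash
cat >> h.py <<'E'
J=np.array([595.6,-158.1,-0.0336])
def jgoal(pos,zd,yd,j=None):
    j=J if j is None else j; rot=lambda v:(jw([v],j)-jw([(0,0,0)],j))[0]
    w=jw([pos],j)[0]; print('world',w.round(1)); goal(w,rot(zd),rot(yd))
E
python3 - <<'E'
from h import *
p=eyes.capture('wrist'); p['fish']=1; s,t,r=st()
for uv in [(236,127),(414,126),(324,172)]: print((r.inv().apply(onz(uv,p,t[2]+14.2)-t)).round(1))
c,n=np.cos(np.radians(40)),np.sin(np.radians(40))
jgoal([16,65,160],[n,0,-c],[c,0,n])
E
```

```text
[ 74.2 -30.5 -14.2]
[ 74.6  31.  -14.4]
[ 57.9  -0.1 -14.3]
world [613.8 -93.7 160. ]
shift [-2.7   -0.094 -0.447] turn [-1.403  0.02  -0.045]
```

Request:
{"op": "drive_tool", "data": {"series": "-0.3 0 -0.45 0 0 0 0;-0.7 0 -0.65 0 0 0 0;-1 -0.03 -0.65 0 0 0 0;-1 -0.03 -0.65 0 0 0 0;-1 -0.03 -0.65 0 0 0 0"}}

```text
time_s: 5.3
eef_pos: [632.8, 108.6, 182.7]
ee_rot: [-0.002, 0.728, 0.686, -0.003]
force: [-0.2, 0.3, -4.2]
grip_width: 0.715
```

Request:
{"op": "drive_tool", "data": {"series": "-0.4 0 0 0 0 0 0;-0.8 -0.06 0 0 0 0 0;-1 -0.06 0 0 0 0 0;-1 -0.06 0 0 0 0 0"}}

```text
time_s: 5.7
eef_pos: [618.1, -12.7, 181.5]
ee_rot: [-0.002, 0.729, 0.685, -0.003]
force: [-0.5, 1.1, -3.8]
grip_width: 0.719
```

```bash
python3 - <<'E'
from h import *
c,n=np.cos(np.radians(40)),np.sin(np.radians(40))
jgoal([16,65,150],[n,0,-c],[c,0,n])
E
```

```text
world [613.8 -93.7 150. ]
shift [-0.675  0.008  0.264] turn [-1.413  0.023 -0.053]
```

Request:
{"op": "drive_tool", "data": {"series": "-0.3 0 0 -0.3 0 0 0;-0.6 0 0 -0.6 0 -0.03 0;-0.67 0 0 -0.9 0.01 -0.05 0;-0.67 0 0 -1 0.01 -0.05 0;-0.67 0 0 -1 0.01 -0.05 0"}}

```text
time_s: 6.2
eef_pos: [611.9, -91.5, 180.0]
ee_rot: [0.174, 0.698, 0.674, 0.168]
force: [0.1, 0.0, -2.2]
grip_width: 0.712
```

```bash
python3 - <<'E'
from h import *
c,n=np.cos(np.radians(40)),np.sin(np.radians(40))
jgoal([16,65,120],[n,0,-c],[c,0,n])
E
```

```text
world [613.8 -93.7 120. ]
shift [-0.018 -0.221  0.449] turn [-0.419  0.004 -0.003]
```

Request:
{"op": "drive_tool", "data": {"series": "-0.02 -0.1 0.2 -0.2 0 0 0;-0.02 -0.22 0.45 -0.42 0 0 0;-0.02 -0.22 0.45 -0.42 0 0 0;-0.02 -0.22 0.45 -0.42 0 0 0;-0.02 -0.22 0.45 -0.42 0 0 0"}}

```text
time_s: 6.7
eef_pos: [614.3, -92.3, 118.6]
ee_rot: [0.245, 0.676, 0.653, 0.238]
force: [0.5, -0.3, -2.4]
grip_width: 0.712
```

```bash
python3 - <<'E'
from h import *
c,n=np.cos(np.radians(40)),np.sin(np.radians(40))
print(wj([st()[1]],J))
jgoal([16,65,69],[n,0,-c],[c,0,n])
p=eyes.capture('side'); cv2.imwrite('pics/s2.png',cv2.resize(p['frame'][200:440,230:550,::-1],(800,600),interpolation=cv2.INTER_CUBIC))
E
```

```text
[[ 16.44438088  66.43723136 118.55656082]]
world [613.8 -93.7  69. ]
shift [-0.013 -0.268  0.315] turn [-0.004 -0.003 -0.001]
```

View pics/s2.png

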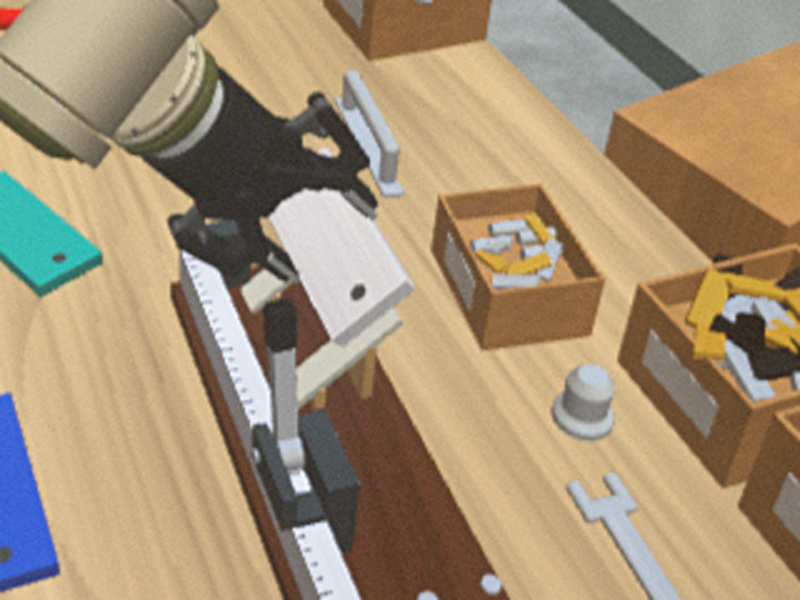

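The plate is held parallel above the ribs, at (345,265) in this crop, and clear of the lever at (280,320). I'll lower it.

Request:
{"op": "drive_tool", "data": {"series": "-0.01 -0.07 0.08 0 0 0 0;-0.01 -0.15 0.18 0 0 0 0;-0.01 -0.22 0.26 0 0 0 0;-0.01 -0.25 0.295 0 0 0 0;-0.01 -0.25 0.295 0 0 0 0;-0.01 -0.25 0.295 0 0 0 0"}}

```text
time_s: 7.35
eef_pos: [615.3, -93.4, 73.9]
ee_rot: [0.246, 0.675, 0.654, 0.238]
force: [-0.5, 0.1, -4.1]
grip_width: 0.721
```

```bash
python3 - <<'E'
from h import *
c,n=np.cos(np.radians(40)),np.sin(np.radians(40))
s=st();print(wj([s[1]],J),s[0]['force'])
jgoal([18.5,65,65.7],[n,0,-c],[c,0,n])
E
```

```text
[[17.46767347 65.34537456 73.85243881]] [-0.54769345  0.11043785 -4.08860974]
world [616.3 -93.8  65.7]
shift [-0.003 -0.037  0.058] turn [ 0.001 -0.003  0.001]
```

Request:
{"op": "drive_tool", "data": {"series": "0 -0.02 0.03 0 0 0 0;0 -0.02 0.045 0 0 0 0;0 -0.02 0.05 0 0 0 0;0 -0.02 0.05 0 0 0 0"}}

```text
time_s: 7.75
eef_pos: [617.6, -93.5, 68.1]
ee_rot: [0.246, 0.675, 0.654, 0.238]
force: [-0.0, -0.0, -2.3]
grip_width: 0.715
```

Request:
{"op": "drive_tool", "data": {"series": "0 0 0 0 0 0 0.76;0 0 0 0 0 0 0.8;0 0 0 0 0 0 0.82;0 0 0 0 0 0 0.82"}}

```text
time_s: 8.15
eef_pos: [617.7, -93.5, 68.4]
ee_rot: [0.246, 0.675, 0.654, 0.239]
force: [-2.1, -0.0, -0.4]
grip_width: 0.82
```

Request:
{"op": "drive_tool", "data": {"series": "0 0 -0.1 0 0 0 0.82;0 0 -0.2 0 0 0 0.82;0 0 -0.4 0 0 0 0.82;0 0 -0.7 0 0 0 0.82;0 0 -0.8 0 0 0 0.82;0 0 -0.8 0 0 0 0.82"}}

```text
time_s: 8.75
eef_pos: [556.1, -92.0, 143.8]
ee_rot: [0.248, 0.674, 0.653, 0.239]
force: [0.5, 0.3, -0.4]
grip_width: 0.815
```

```bash
python3 - <<'E'
from h import *
print(st()[0]['force'])
# push pose: tool vertical, tip in gap
jgoal([45,72,150],[0,0,-1],[1,0,0])
p=eyes.capture('side'); cv2.imwrite('pics/s3.png',cv2.resize(p['frame'][230:430,260:500,::-1],(720,600),interpolation=cv2.INTER_CUBIC))
E
```

```text
[ 0.48278056  0.33050118 -0.43383727]
world [643.  -87.7 150. ]
shift [0.059 0.585 0.428] turn [1.406e+00 1.000e-03 3.000e-03]
```

View pics/s3.png

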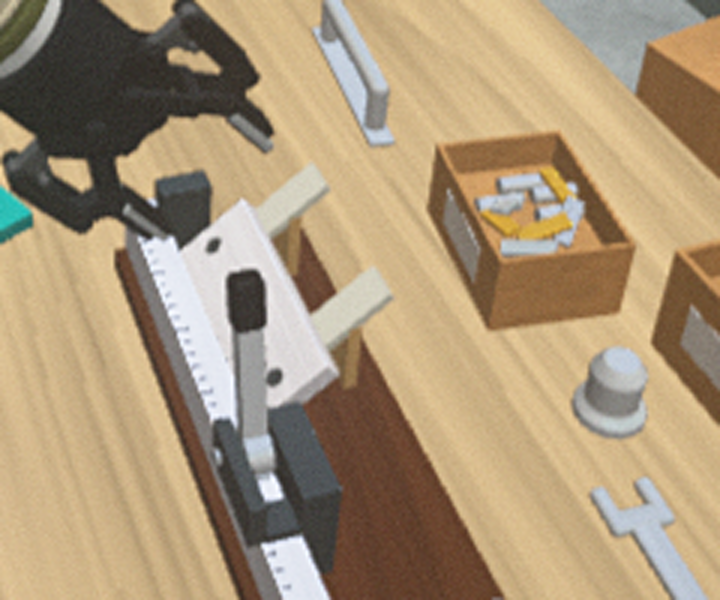

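The plate lies on the ribs against the fence, parallel to it. Next I'll shut the fingers, turn the tool vertical and enter the gap.

Request:
{"op": "drive_tool", "data": {"series": "0.06 0 -0.2 0.3 0 0 0;0.06 0.2 -0.1 0.6 0 0 0;0.06 0.4 0.2 0.9 0 0 0;0.06 0.55 0.4 1 0 0 0;0.06 0.55 0.4 1 0 0 0;0.06 0.55 0.4 1 0 0 0"}}

```text
time_s: 9.4
eef_pos: [640.6, -86.6, 147.1]
ee_rot: [0.071, 0.714, 0.693, 0.069]
force: [-0.2, 0.8, -1.0]
grip_width: 0.0
```

```bash
python3 - <<'E'
from h import *
jgoal([38,73,120],[0,0,-1],[1,0,0])
E
```

```text
world [636.  -86.4 120. ]
shift [ 0.001 -0.082  0.214] turn [ 0.397 -0.     0.007]
```

Request:
{"op": "drive_tool", "data": {"series": "0 -0.04 0.1 0.2 0 0 0;0 -0.08 0.21 0.4 0 0 0;0 -0.08 0.21 0.4 0 0.01 0;0 -0.08 0.21 0.4 0 0.01 0"}}

```text
time_s: 9.8
eef_pos: [636.0, -86.1, 119.7]
ee_rot: [-0.001, 0.719, 0.695, 0.001]
force: [0.0, 0.3, 0.1]
grip_width: -0.003
```

```bash
python3 - <<'E'
from h import *
s=st();print(wj([s[1]],J),s[0]['force'])
jgoal([36,73,39],[0,0,-1],[1,0,0])
E
```

```text
[[ 38.00751935  73.27254821 119.66254584]] [0.00370178 0.26135621 0.05959598]
world [634.  -86.4  39. ]
shift [-0.004 -0.017  0.672] turn [ 0.001 -0.004 -0.002]
```

Request:
{"op": "drive_tool", "data": {"series": "0 0 0.2 0 0 0 0;0 -0.01 0.4 0 0 0 0;0 -0.01 0.6 0 0 0 0;0 -0.01 0.67 0 0 0 0;0 -0.01 0.67 0 0 0 0"}}

```text
time_s: 10.3
eef_pos: [634.5, -85.9, 39.2]
ee_rot: [-0.001, 0.719, 0.695, 0.001]
force: [0.4, -0.4, 1.1]
grip_width: -0.001
```

```bash
python3 - <<'E'
from h import *
s,t,r=st();print(wj([t],J),s['force'])
for th in (40,45,50,55,60,65,70,75,80,85,90,91):
    a=np.radians(th); P=[-50+14*np.sin(a)+64*np.cos(a)+14.5,73,16+64*np.sin(a)-18]
    print(th,np.round(P,1),np.round(r.inv().apply(jw([P],J)[0]-t)/120,3))
E
```

```text
[[36.43691637 73.48524776 39.21825083]] [ 0.4393536  -0.38494394  1.06658717]
40 [22.5 73.  39.1] [-0.004 -0.116  0.001]
45 [19.7 73.  43.3] [-0.004 -0.14  -0.034]
50 [16.4 73.  47. ] [-0.004 -0.167 -0.065]
55 [12.7 73.  50.4] [-0.004 -0.198 -0.094]
60 [ 8.6 73.  53.4] [-0.004 -0.232 -0.119]
65 [ 4.2 73.  56. ] [-0.004 -0.268 -0.14 ]
70 [-0.5 73.  58.1] [-0.004 -0.307 -0.158]
75 [-5.4 73.  59.8] [-0.004 -0.349 -0.172]
80 [-10.6  73.   61. ] [-0.004 -0.392 -0.182]
85 [-16.   73.   61.8] [-0.004 -0.437 -0.188]
90 [-21.5  73.   62. ] [-0.004 -0.483 -0.19 ]
91 [-22.6  73.   62. ] [-0.004 -0.492 -0.19 ]
```

Request:
{"op": "drive_tool", "data": {"series": "0 -0.06 0 0 0 0 0;0 -0.1 0 0 0 0 0;0 -0.116 0 0 0 0 0;0 -0.128 -0.018 0 0 0 0;0 -0.14 -0.035 0 0 0 0;0 -0.154 -0.05 0 0 0 0;0 -0.167 -0.066 0 0 0 0;0 -0.182 -0.08 0 0 0 0;0 -0.198 -0.095 0 0 0 0;0 -0.215 -0.107 0 0 0 0;0 -0.232 -0.12 0 0 0 0"}}

```text
time_s: 11.4
eef_pos: [606.2, -84.9, 53.6]
ee_rot: [-0.001, 0.719, 0.695, 0.001]
force: [2.0, -0.3, 0.8]
grip_width: -0.009
```

```bash
python3 - <<'E'
from h import *
s,t,r=st();print(wj([t],J),s['force'])
p=eyes.capture('side'); cv2.imwrite('pics/s4.png',cv2.resize(p['frame'][230:430,260:500,::-1],(720,600),interpolation=cv2.INTER_CUBIC))
E
```

```text
[[ 8.1329156  73.49047655 53.60325602]] [ 1.99681405 -0.29746663  0.81945096]
```

View pics/s4.png

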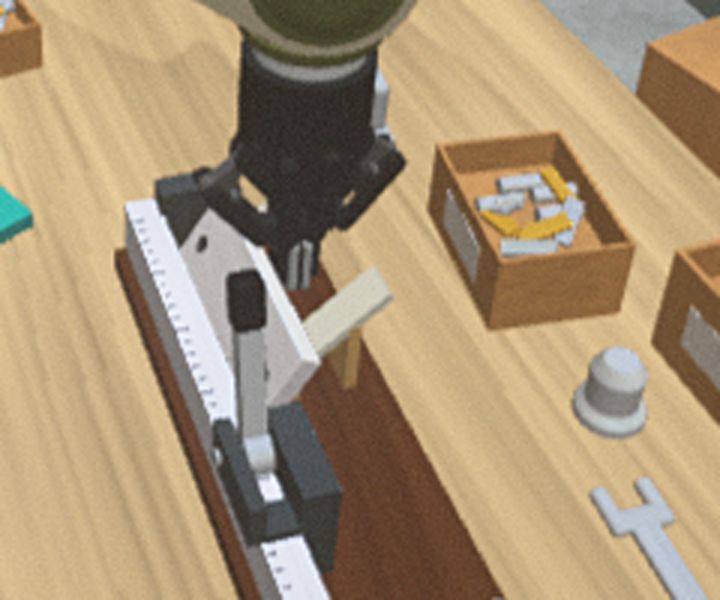

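The plate is tipping, at about 60° with a force of only 2 N. I'll continue along the arc.

Request:
{"op": "drive_tool", "data": {"series": "0 -0.018 -0.011 0 0 0 0;0 -0.036 -0.022 0 0 0 0;0 -0.055 -0.031 0 0 0 0;0 -0.075 -0.04 0 0 0 0;0 -0.096 -0.048 0 0 0 0;0 -0.117 -0.055 0 0 0 0;0 -0.138 -0.06 0 0 0 0;0 -0.16 -0.065 0 0 0 0;0 -0.18 -0.07 0 0 0 0;0 -0.2 -0.071 0 0 0 0;0 -0.22 -0.072 0 0 0 0;0 -0.24 -0.073 0 0 0 0;0 -0.25 -0.073 0 0 0 0;0 -0.255 -0.073 0 0 0 0;0 -0.255 -0.073 0 0 0 0"}}

```text
time_s: 12.95
eef_pos: [575.3, -83.9, 62.5]
ee_rot: [-0.001, 0.719, 0.695, 0.001]
force: [0.5, 0.6, 0.5]
grip_width: -0.002
```

```bash
python3 - <<'E'
from h import *
s,t,r=st();print(wj([t],J),s['force'],s['time_s'])
p=eyes.capture('wrist');cv2.imwrite('pics/w5.png',p['frame'][...,::-1])
p=eyes.capture('side'); cv2.imwrite('pics/s5.png',cv2.resize(p['frame'][230:430,260:500,::-1],(720,600),interpolation=cv2.INTER_CUBIC))
E
```

```text
[[-22.76059994  73.50551253  62.46751717]] [0.45463063 0.63741389 0.54962586] 12.95
```

View pics/s5.png

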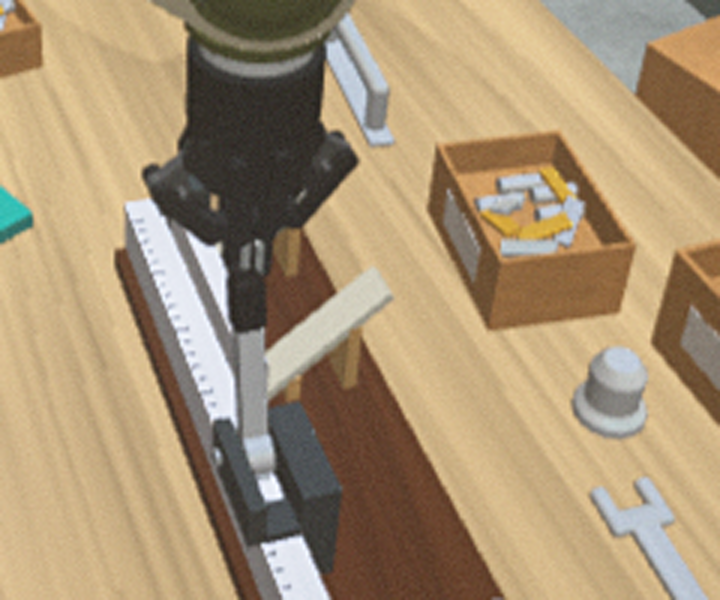

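The plate is upright against the fence, at (195,270). I'll lift, straddle the top edge, grip lightly and slide it to the end stop.

Request:
{"op": "drive_tool", "data": {"series": "0 0.03 0 0 0 0 0;0 0.03 -0.2 0 0 0 0;0 0 -0.45 0 0 0 0.2;0 -0.17 -0.45 0 0 0 0.5;0 -0.17 -0.45 0 0 0 0.5;0 -0.17 -0.45 0 0 0 0.5"}}

```text
time_s: 13.65
eef_pos: [555.3, -83.4, 116.4]
ee_rot: [-0.001, 0.719, 0.695, 0.001]
force: [1.0, -0.2, -0.6]
grip_width: 0.5
```

```bash
python3 - <<'E'
from h import *
s,t,r=st();print(wj([t],J),s['force'],s['grip_width'])
jgoal([-43,70,61],[0,0,-1],[1,0,0])
p=eyes.capture('wrist');p['fish']=1;cv2.imwrite('pics/w6.png',p['frame'][...,::-1])
print(proj(jw([[-50,65,80],[-36,65,80],[-50,140,80],[-36,140,80],[-50,150,72],[-18,150,72],[-72,150,54],[-50,-10,80]],J),p).round(1).tolist())
E
```

```text
[[-42.79320154  73.34823205 116.38915746]] [ 0.98020003 -0.18876076 -0.56016266] 0.5002067138951434
world [555.  -86.7  61. ]
shift [-0.029 -0.002  0.461] turn [-0.    -0.005 -0.002]
[[310.4, 287.8], [337.1, 287.8], [309.0, 141.8], [338.4, 141.8], [309.5, 121.3], [374.0, 121.9], [270.3, 122.7], [312.5, 396.5]]
```

View pics/w6.png

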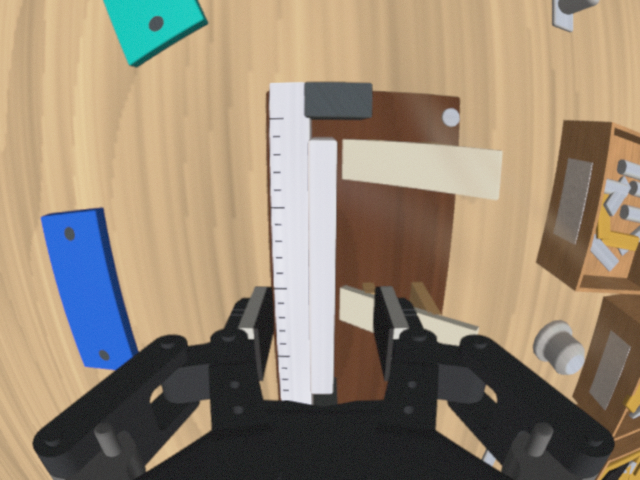

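The plate's top edge is at columns 309–336 with its far end at row 139. The model predicts 309–338 and 142, so it is upright and aligned, about 10 mm short of the end stop.

Request:
{"op": "drive_tool", "data": {"series": "0 -0.005 0.15 0 0 0 0.5;0 -0.005 0.3 0 0 0 0.5;0 -0.005 0.4 0 0 0 0.5;0 -0.005 0.45 0 0 0 0.5;0 -0.005 0.45 0 0 0 0.5;0 -0.005 0.45 0 0 0 0.3;0 -0.005 0.45 0 0 0 0.2;0 -0.005 0.45 0 0 0 0.1;0 -0.005 0.45 0 0 0 0.1;0 -0.005 0.45 0 0 0 0.1", "newtons": 20}}

```text
time_s: 14.7
eef_pos: [555.2, -83.3, 62.9]
ee_rot: [-0.001, 0.719, 0.695, 0.001]
force: [-1.3, -0.8, 6.1]
grip_width: 0.159
```

Request:
{"op": "drive_tool", "data": {"series": "0.02 0 -0.01 0 0 0 0.1;0.04 0 -0.01 0 0 0 0.1;0.055 0 -0.01 0 0 0 0.1;0.07 0 -0.01 0 0 0 0.1;0.07 0 -0.01 0 0 0 0.1"}}

```text
time_s: 15.2
eef_pos: [555.3, -74.6, 63.8]
ee_rot: [-0.001, 0.719, 0.695, 0.001]
force: [-0.4, -0.0, -3.1]
grip_width: 0.157
```

Request:
{"op": "drive_tool", "data": {"series": "0.007 0 0 0 0 0 0.1;0.014 0 0 0 0 0 0.1;0.021 0 0 0 0 0 0.1;0.021 0 0 0 0 0 0.1"}}

```text
time_s: 15.6
eef_pos: [555.4, -72.0, 63.9]
ee_rot: [-0.001, 0.719, 0.695, 0.001]
force: [0.7, -0.3, -3.4]
grip_width: 0.156
```

Request:
{"op": "drive_tool", "data": {"series": "0.007 0 0.008 0 0 0 0.1;0.014 0 0.01 0 0 0 0.1;0.02 0 0.01 0 0 0 0.1;0.02 0 0.01 0 0 0 0.1"}}

```text
time_s: 16.0
eef_pos: [555.9, -71.9, 63.2]
ee_rot: [0.001, 0.719, 0.695, 0.0]
force: [-2.1, -11.4, -0.9]
grip_width: 0.157
```

End stop reached: the reaction is 11 N in −y. Releasing.

Request:
{"op": "drive_tool", "data": {"series": "-0.008 0 0.003 0 0 0 0.1;-0.008 0 0.003 0 0 0 0.5;-0.008 0 0.003 0 0 0 0.5;-0.008 0 0.003 0 0 0 0.5;-0.008 0 -0.2 0 0 0 0.5;-0.008 0 -0.5 0 0 0 0.5;-0.008 0 -0.5 0 0 0 0.5"}}

```text
time_s: 16.7
eef_pos: [557.8, -73.1, 127.7]
ee_rot: [0.005, 0.719, 0.695, 0.002]
force: [-0.0, -1.1, 0.4]
grip_width: 0.494
```

```bash
python3 - <<'E'
from h import *
s,t,r=st();print(wj([t],J),s['force'],s['grip_width'])
p=eyes.capture('wrist');p['fish']=1;cv2.imwrite('pics/w7.png',p['frame'][...,::-1])
f=p['frame'];hsv=cv2.cvtColor(f,cv2.COLOR_RGB2HSV)
P=proj(jw([[-50,150,80],[-36,150,80],[-43,20,80],[-50,150,72]],J),p);print(P.round(1).tolist())
for col in (315,323,331): print(col,[int(v) for v in f[100:165:1,col].mean(1)])
p=eyes.capture('top');print(cv2.imwrite('pics/t7.png',cv2.resize(p['frame'][210:290,330:510,::-1],(800,356),interpolation=cv2.INTER_CUBIC)))
E
```

```text
[[-40.59867608  83.64962283 127.65809589]] [-0.00842486 -1.12836099  0.43424509] 0.49364719942469343
[[304.6, 141.0], [332.4, 140.9], [319.3, 360.2], [305.2, 140.4]]
315 [180, 169, 139, 100, 87, 85, 81, 83, 86, 81, 83, 84, 82, 86, 84, 87, 88, 84, 86, 87, 87, 86, 84, 84, 86, 84, 86, 84, 85, 87, 85, 85, 90, 83, 81, 81, 95, 115, 131, 163, 201, 219, 223, 224, 222, 223, 223, 221, 223, 222, 223, 222, 223, 221, 225, 222, 222, 222, 221, 222, 223, 222, 222, 222, 223]
323 [167, 161, 134, 102, 87, 87, 85, 82, 83, 86, 82, 82, 87, 85, 85, 86, 86, 84, 89, 82, 82, 83, 85, 84, 83, 87, 85, 88, 89, 87, 87, 88, 86, 85, 83, 81, 97, 123, 134, 165, 201, 219, 222, 222, 222, 222, 223, 222, 223, 224, 221, 222, 223, 221, 222, 221, 221, 222, 224, 221, 222, 222, 221, 222, 222]
331 [172, 163, 138, 105, 89, 86, 85, 87, 83, 87, 84, 86, 83, 86, 86, 84, 86, 84, 85, 85, 84, 84, 82, 84, 86, 86, 86, 85, 85, 83, 84, 83, 83, 82, 82, 76, 71, 77, 85, 107, 150, 195, 215, 218, 218, 218, 217, 218, 218, 217, 218, 216, 217, 216, 217, 215, 217, 216, 216, 216, 215, 216, 214, 215, 215]
True
```

The plate's end is within about 1 mm of the end stop (row 139 against a predicted 141). Now I'll go behind the sliding stop.

Request:
{"op": "drive_tool", "data": {"series": "0 0 -0.3 0 0 0 0;0 0 -0.65 0 0 0 0;-0.4 -0.05 -0.7 0 0 0 0;-0.8 -0.1 -0.7 0 0 0 0;-1 -0.15 -0.7 0 0 0 0;-1 -0.15 -0.7 0 0 0 0"}}

```text
time_s: 17.4
eef_pos: [532.5, -194.4, 206.2]
ee_rot: [0.001, 0.72, 0.694, -0.0]
force: [-0.2, 0.5, 0.3]
grip_width: 0.0
```

```bash
python3 - <<'E'
from h import *
p=eyes.capture('wrist');p['fish']=1;cv2.imwrite('pics/w8.png',p['frame'][...,::-1])
jgoal([-56,-125,200],[0,0,-1],[1,0,0])
E
```

```text
world [ 535.4 -281.1  200. ]
shift [-0.737  0.047  0.053] turn [ 0.002  0.001 -0.005]
```

Request:
{"op": "drive_tool", "data": {"series": "-0.4 0.04 0 0 0 0 0;-0.74 0.05 0 0 0 0 0;-0.74 0.05 0.3 0 0 0 0;-0.74 0.05 0.5 0 0 0 0;-0.74 0.05 0.5 0 0 0 0"}}

```text
time_s: 17.95
eef_pos: [534.7, -279.5, 142.4]
ee_rot: [-0.004, 0.719, 0.695, -0.0]
force: [-0.3, -0.3, 0.8]
grip_width: 0.004
```

```bash
python3 - <<'E'
from h import *
s,t,r=st();print(wj([t],J))
jgoal([-56,-115,64],[0,0,-1],[1,0,0])
p=eyes.capture('wrist');p['fish']=1;cv2.imwrite('pics/w9.png',p['frame'][...,::-1])
for q in (.05,.056,.06): print(q,proj(jw([[-80,q*1000-150,85],[-31,q*1000-150,85],[-61,q*1000-79,157]],J),p).round().tolist())
E
```

```text
[[ -56.76197464 -123.34434268  142.37076967]]
world [ 535.8 -271.2   64. ]
shift [0.067 0.01  0.653] turn [-0.011 -0.009 -0.003]
0.05 [[283.0, 220.0], [371.0, 220.0], [312.0, 66.0]]
0.056 [[282.0, 209.0], [371.0, 209.0], [312.0, 50.0]]
0.06 [[282.0, 202.0], [371.0, 202.0], [312.0, 39.0]]
```

View pics/w9.png

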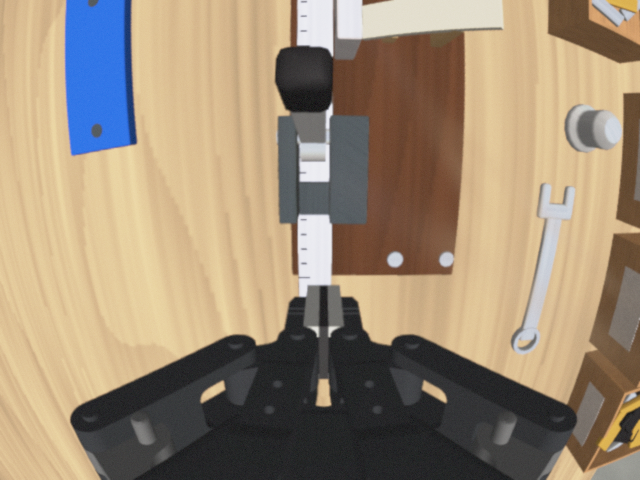

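The stop's back edge is at row 223, so q≈0.048. The lever is up, its handle at (304,78). I'll descend behind it and push.

Request:
{"op": "drive_tool", "data": {"series": "0.02 0.04 0.2 0 0 0 0;0.02 0.04 0.4 0 0 0 0;0.02 0.04 0.6 0 0 0 0;0.02 0.04 0.63 0 0 0 0;0.02 0.04 0.63 0 0 0 0"}}

```text
time_s: 18.5
eef_pos: [541.1, -277.5, 70.5]
ee_rot: [-0.001, 0.719, 0.695, 0.0]
force: [-0.2, -0.4, 0.3]
grip_width: 0.002
```

Request:
{"op": "drive_tool", "data": {"series": "0.03 0 0 0 0 0 0;0.06 0 0 0 0 0 0;0.09 0 0 0 0 0 0;0.12 0 0 0 0 0 0;0.15 0 0 0 0 0 0;0.18 0 0 0 0 0 0;0.21 0 0 0 0 0 0;0.24 0 0 0 0 0 0;0.27 0 0 0 0 0 0;0.3 0 0 0 0 0 0;0.3 0 0 0 0 0 0"}}

```text
time_s: 19.6
eef_pos: [543.2, -242.3, 72.2]
ee_rot: [0.001, 0.719, 0.695, 0.0]
force: [0.6, -4.9, 3.0]
grip_width: 0.0
```

```bash
python3 - <<'E'
from h import *
s,t,r=st();print(wj([t],J),s['force'])
E
```

```text
[[-49.57879691 -85.90218063  72.2100326 ]] [ 0.64290228 -4.88918696  3.04165916]
```

Request:
{"op": "drive_tool", "data": {"series": "0.03 -0.01 0 0 0 0 0;0.06 -0.01 0 0 0 0 0;0.08 -0.01 0 0 0 0 0;0.1 -0.01 0 0 0 0 0;0.1 -0.01 0 0 0 0 0"}}

```text
time_s: 20.1
eef_pos: [542.9, -230.7, 72.9]
ee_rot: [0.002, 0.719, 0.695, 0.0]
force: [1.9, -4.4, -0.1]
grip_width: 0.002
```

Request:
{"op": "drive_tool", "data": {"series": "0.01 0 0 0 0 0 0;0.02 0 0 0 0 0 0;0.02 0 0 0 0 0 0"}}

```text
time_s: 20.4
eef_pos: [543.0, -228.8, 72.9]
ee_rot: [0.003, 0.719, 0.695, -0.0]
force: [0.0, -5.5, -2.8]
grip_width: -0.004
```

Request:
{"op": "drive_tool", "data": {"series": "0.01 0 0.005 0 0 0 0;0.02 0 0.005 0 0 0 0;0.02 0 0.005 0 0 0 0"}}

```text
time_s: 20.7
eef_pos: [543.1, -227.0, 72.9]
ee_rot: [0.004, 0.719, 0.695, -0.001]
force: [-0.7, -5.4, 0.4]
grip_width: 0.002
```

Request:
{"op": "drive_tool", "data": {"series": "0.01 0 0 0 0 0 0;0.015 0 0 0 0 0 0;0.015 0 0 0 0 0 0"}}

```text
time_s: 21.0
eef_pos: [543.1, -226.1, 73.0]
ee_rot: [0.005, 0.719, 0.695, -0.001]
force: [0.2, -7.6, -3.4]
grip_width: -0.002
```

Request:
{"op": "drive_tool", "data": {"series": "0.01 0 0 0 0 0 0;0.015 0 0 0 0 0 0;0.015 0 0 0 0 0 0"}}

```text
time_s: 21.3
eef_pos: [543.1, -225.1, 73.1]
ee_rot: [0.005, 0.719, 0.695, -0.002]
force: [0.7, -7.0, -4.0]
grip_width: -0.002
```

Request:
{"op": "drive_tool", "data": {"series": "0.01 0 0 0 0 0 0;0.012 0 0 0 0 0 0;0.012 0 0 0 0 0 0"}}

```text
time_s: 21.6
eef_pos: [543.1, -225.0, 73.1]
ee_rot: [0.006, 0.719, 0.695, -0.002]
force: [0.4, -8.5, -5.1]
grip_width: -0.001
```

```bash
python3 - <<'E'
from h import *
s,t,r=st();print(wj([t],J),s['force'])
E
```

```text
[[-50.20693351 -68.60205134  73.09789875]] [ 0.35820501 -8.53362017 -5.05667192]
```

Request:
{"op": "drive_tool", "data": {"series": "0.012 0 0 0 0 0 0;0.025 0 0 0 0 0 0;0.025 0 0 0 0 0 0;0.025 0 0 0 0 0 0"}}

```text
time_s: 22.0
eef_pos: [543.2, -224.9, 73.2]
ee_rot: [0.009, 0.719, 0.695, -0.004]
force: [0.3, -16.9, -6.4]
grip_width: -0.0
```

```bash
python3 - <<'E'
from h import *
s,t,r=st();print(wj([t],J),s['force'],s['wrist_torque'])
E
```

```text
[[-50.16271257 -68.49654574  73.20026885]] [  0.29419002 -16.86602145  -6.44484513] [-2.90409298  0.07627333 -0.13121638]
```

It's blocked at 17 N with no further motion, so the stop is against the plate. I'll back off, rise over the lever and come to its plate side.

Request:
{"op": "drive_tool", "data": {"series": "-0.1 0 0 0 0 0 0;-0.2 0 -0.2 0 0 0 0;-0.2 0 -0.6 0 0 0 0;-0.2 0 -1 0 0 0 0;-0.2 0 -1 0 0 0 0;-0.2 0 -1 0 0 0 0"}}

```text
time_s: 22.6
eef_pos: [541.7, -246.7, 194.4]
ee_rot: [0.009, 0.719, 0.695, -0.003]
force: [-0.5, 0.4, -0.7]
grip_width: -0.0
```

```bash
python3 - <<'E'
from h import *
s,t,r=st();print(wj([t],J),s['force'])
p=eyes.capture('wrist');p['fish']=1;cv2.imwrite('pics/w10.png',p['frame'][...,::-1])
f=p['frame'].mean(2)
for q in (.086,.088,.09,.092): print(q,proj(jw([[-40,q*1000-150,85],[-36,q*1000-90,85],[-61,q*1000-79,157]],J),p).round(1).tolist())
a=proj(jw([[-37,-62,85]],J),p)[0].round().astype(int); print(a,f[a[1]-25:a[1]+25,a[0]].round().tolist())
a=proj(jw([[-40,0,85]],J),p)[0].round().astype(int); print(a,f[a[1]-25:a[1]+25,a[0]].round().tolist())
jgoal([-61,45,200],[0,0,-1],[1,0,0])
E
```

```text
[[-50.93788843 -90.3430696  194.40736495]] [-0.5322753   0.44942401 -0.7460353 ]
0.086 [[338.4, 193.9], [345.0, 105.6], [301.9, 76.4]]
0.088 [[338.4, 191.0], [345.0, 102.7], [301.9, 72.3]]
0.09 [[338.5, 188.1], [345.0, 99.7], [301.9, 68.2]]
0.092 [[338.5, 185.2], [345.0, 96.8], [301.9, 64.1]]
[343 191] [92.0, 91.0, 90.0, 91.0, 91.0, 97.0, 89.0, 89.0, 93.0, 95.0, 95.0, 92.0, 95.0, 92.0, 93.0, 94.0, 94.0, 94.0, 93.0, 87.0, 83.0, 83.0, 81.0, 85.0, 84.0, 80.0, 80.0, 82.0, 83.0, 84.0, 81.0, 82.0, 81.0, 82.0, 82.0, 83.0, 82.0, 79.0, 80.0, 78.0, 82.0, 81.0, 83.0, 79.0, 79.0, 79.0, 76.0, 80.0, 82.0, 77.0]
[339 100] [228.0, 228.0, 228.0, 228.0, 228.0, 228.0, 229.0, 228.0, 228.0, 226.0, 227.0, 228.0, 228.0, 228.0, 228.0, 228.0, 228.0, 228.0, 227.0, 227.0, 220.0, 182.0, 125.0, 94.0, 86.0, 91.0, 93.0, 88.0, 91.0, 90.0, 90.0, 91.0, 88.0, 87.0, 90.0, 90.0, 89.0, 92.0, 90.0, 90.0, 90.0, 88.0, 90.0, 91.0, 90.0, 89.0, 85.0, 87.0, 89.0, 92.0]
world [ 536.1 -111.1  200. ]
shift [ 1.124 -0.081 -0.078] turn [ 0.012  0.033 -0.002]
```

The stop's front edge (row ~97) is directly against the white plate, with q≈0.091 as estimated. Now the lever.

Request:
{"op": "drive_tool", "data": {"series": "0.3 -0.05 -0.1 0 0 0 0;0.7 -0.08 -0.1 0.01 0.03 0 0;1 -0.08 -0.1 0.01 0.03 0 0;1 -0.08 -0.1 0.01 0.03 0 0;1 -0.08 -0.1 0.01 0.03 0 0"}}

```text
time_s: 23.15
eef_pos: [535.4, -125.4, 201.8]
ee_rot: [-0.0, 0.719, 0.695, -0.001]
force: [0.0, -0.1, -0.2]
grip_width: -0.002
```

Request:
{"op": "drive_tool", "data": {"series": "0.15 0 0 0 0 0 0;0.15 0 0 0 0 0 0;0.15 0 0.2 0 0 0 0;0.15 0 0.4 0 0 0 0;0.15 0 0.4 0 0 0 0"}}

```text
time_s: 23.65
eef_pos: [534.4, -108.1, 150.6]
ee_rot: [-0.003, 0.719, 0.695, -0.002]
force: [-0.4, -0.6, -0.1]
grip_width: -0.004
```

```bash
python3 - <<'E'
from h import *
s,t,r=st();print(wj([t],J),s['force'])
for ph in (-15,-5,5,15,25,35,45,55,65,75,82,85):
    a=np.radians(ph); P=[-61,-12+1-85*np.sin(a)+8*np.cos(a)+11,70+85*np.cos(a)+8*np.sin(a)]
    print(ph,np.round(P,1),np.round(r.inv().apply(jw([P],J)[0]-t)/120,3))
E
```

```text
[[-62.86352197  47.87721417 150.62132672]] [-0.39774086 -0.57641636 -0.08947878]
-15 [-61.   29.7 150. ] [-0.151  0.016  0.005]
-5 [-61.   15.4 154. ] [-0.271  0.016 -0.028]
5 [-61.    0.6 155.4] [-0.394  0.016 -0.04 ]
15 [-61.  -14.3 154.2] [-0.518  0.016 -0.03 ]
25 [-61.  -28.7 150.4] [-0.638  0.016  0.001]
35 [-61.  -42.2 144.2] [-0.751  0.017  0.052]
45 [-61.  -54.4 135.8] [-0.853  0.017  0.123]
55 [-61.  -65.  125.3] [-0.941  0.018  0.209]
65 [-61.  -73.7 113.2] [-1.013  0.019  0.311]
75 [-61.  -80.   99.7] [-1.067  0.02   0.422]
82 [-61.  -83.1  89.8] [-1.092  0.02   0.506]
85 [-61.  -84.   85.4] [-1.1    0.02   0.542]
```

Request:
{"op": "drive_tool", "data": {"series": "-0.08 0.015 0 0 0 0 0;-0.15 0.016 0 0 0 0 0;-0.21 0.016 -0.01 0 0 0 0;-0.27 0.016 -0.028 0 0 0 0;-0.33 0.016 -0.035 0 0 0 0;-0.394 0.016 -0.04 0 0 0 0;-0.46 0.016 -0.037 0 0 0 0;-0.52 0.016 -0.03 0 0 0 0;-0.58 0.016 -0.015 0 0 0 0;-0.64 0.016 0 0 0 0 0;-0.7 0.017 0.026 0 0 0 0;-0.75 0.017 0.052 0 0 0 0;-0.8 0.017 0.086 0 0 0 0;-0.85 0.017 0.123 0 0 0 0;-0.85 0.017 0.123 0 0 0 0"}}

```text
time_s: 25.15
eef_pos: [532.6, -210.8, 135.0]
ee_rot: [-0.003, 0.719, 0.695, -0.002]
force: [-0.2, 0.1, -0.2]
grip_width: 0.002
```

```bash
python3 - <<'E'
from h import *
s,t,r=st();print(wj([t],J),s['force'])
for ph in (45,55,65,75,82,85):
    a=np.radians(ph); P=[-61,-12+1-85*np.sin(a)+8*np.cos(a)+11,70+85*np.cos(a)+8*np.sin(a)]
    print(ph,np.round(P,1),np.round(r.inv().apply(jw([P],J)[0]-t)/120,3))
E
```

```text
[[-61.22575532 -54.77884641 134.95137711]] [-0.17754253  0.08384434 -0.20589444]
45 [-61.  -54.4 135.8] [ 0.003  0.002 -0.007]
55 [-61.  -65.  125.3] [-0.086  0.003  0.08 ]
65 [-61.  -73.7 113.2] [-0.158  0.004  0.181]
75 [-61.  -80.   99.7] [-0.211  0.004  0.293]
82 [-61.  -83.1  89.8] [-0.236  0.005  0.376]
85 [-61.  -84.   85.4] [-0.244  0.005  0.413]
```

Request:
{"op": "drive_tool", "data": {"series": "-0.04 0.003 0.035 0 0 0 0;-0.086 0.003 0.08 0 0 0 0;-0.125 0.004 0.13 0 0 0 0;-0.158 0.004 0.18 0 0 0 0;-0.187 0.004 0.235 0 0 0 0;-0.211 0.004 0.293 0 0 0 0;-0.225 0.005 0.335 0 0 0 0;-0.236 0.005 0.376 0 0 0 0;-0.236 0.005 0.376 0 0 0 0"}}

```text
time_s: 26.05
eef_pos: [531.9, -239.3, 89.6]
ee_rot: [-0.003, 0.719, 0.694, -0.002]
force: [-1.8, 0.1, 2.5]
grip_width: 0.001
```

Request:
{"op": "drive_tool", "data": {"series": "0 0 0.01 0 0 0 0;0 0 0.02 0 0 0 0;0 0 0.03 0 0 0 0;0 0 0.03 0 0 0 0;0 0 0.03 0 0 0 0"}}

```text
time_s: 26.55
eef_pos: [532.3, -239.6, 88.5]
ee_rot: [-0.002, 0.719, 0.695, -0.002]
force: [-7.3, 4.5, 23.1]
grip_width: 0.001
```

Firm end-stop contact at 23 N: the lever is down. I'll retract and check.

Request:
{"op": "drive_tool", "data": {"series": "0 0 -0.1 0 0 0 0;0 0 -0.4 0 0 0 0;0 0 -0.8 0 0 0 0;-0.5 0 -1 0 0 0 0;-0.9 0 -1 0 0 0 0;-0.9 0 -1 0 0 0 0"}}

```text
time_s: 27.15
eef_pos: [528.4, -351.8, 208.8]
ee_rot: [-0.001, 0.721, 0.693, -0.003]
force: [-0.2, 0.6, -0.0]
grip_width: 0.002
```

```bash
python3 - <<'E'
from h import *
t=eyes.capture('top'); s=eyes.capture('side'); w=eyes.capture('wrist')
a=cv2.resize(s['frame'][260:440,270:450],(400,400),interpolation=cv2.INTER_CUBIC)
b=cv2.resize(t['frame'][205:290,330:510],(400,189),interpolation=cv2.INTER_CUBIC)
c=cv2.resize(w['frame'],(400,300))
im=np.zeros((500,800,3),np.uint8); im[:400,:400]=a; im[:189,400:]=b; im[195:495,400:]=c
cv2.imwrite('pics/fin.png',im[...,::-1])
w['fish']=1; print(st()[0]['time_s'],(proj(jw([[-50,0,80],[-36,0,80],[-50,150,80],[-36,150,80],[-61,-102,82],[-36,-60,85]],J),w)*400/640+[400,195]).round().tolist())
E
```

```text
27.3 [[611.0, 178.0], [623.0, 178.0], [610.0, 92.0], [620.0, 93.0], [602.0, 259.0], [625.0, 224.0]]
```

View pics/fin.png

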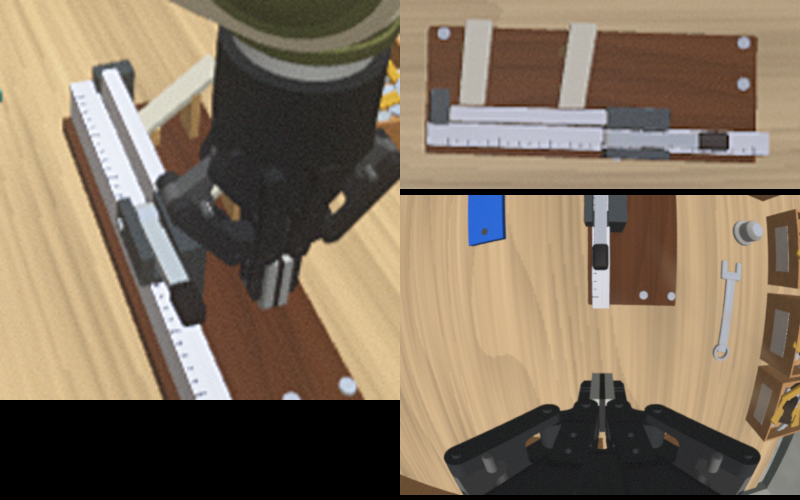

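The plate stands along the fence between the end stop at (440,105) and the stop at (637,118). The lever handle lies back at (713,141). Handing in.

```bash
python3 -c "
from rig import ctrl; print(ctrl.finish_job())"
```

```text
the job is handed in; nothing more can be done
None
```

The job is handed in at about 27 s of the 72 s allowed; the hand-in reports no verdict.

I laid the aluminium plate on the ramp and tipped it upright through the gap. Then I slid it to the end stop, pushed the sliding stop against its other end and flipped the cam lever down.

**Contacts felt:**
- The plate met the end stop at about 11 N.
- The sliding stop met the plate at about 17 N, with no further movement.
- The lever met its down limit at about 23 N.

**Last images:**
- The plate is upright along the fence with no visible gap at either end.
- The lever handle is 2–3 px from where it should be when fully down.
- The images put the stop joint at about 0.091–0.092, inside the allowed range. My estimate of the jig's position was 1–2 mm off along the fence, and the contact forces suggest the true value is 0.090.
- The robot never touched the bystanders, and those in view look unmoved, but I did not measure their positions at the end.

No check failed.

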